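# Lock the disc carriage of an opened stereo with its transit pin

## Robot

A 6-joint arm with a two-finger parallel gripper is mounted at the origin on the work surface. World frame = base frame: x ahead of the robot, y to its left, z up, the work surface at z = 0. Lengths are in m, angles in rad, forces in N, time in s.
With the tool pointing down it reaches from about 0.325 to 0.85 m from the base axis. Payload 4.4 kg.
Tool frame: the origin (TCP) lies on the centre line of the jaws, within the pads' length; the fingertips stand 19 mm ahead of it and the grasp point (between the pads) is the TCP; z points along the fingers, y is the line along which they close (so a half turn about z gives the same grasp; the last joint's range is limited). The gripper opens to 94 mm and grips with 3 to 60 N. Pads are 16 mm wide; open, the fingers measure 119 mm over their backs; the gripper's body (75 mm by 177 mm) begins 78 mm behind the grasp point.
Start: joints at [1.008, 0.207, 1.542, -0, 1.393, -0.15], TCP at [0.231, 0.527, 0.193] pointing down, gripper open.
Joint ranges: [-2.73, 2.73], [-0.86, 2.22], [0.23, 2.46], [-1.11, 4.25], [0.08, 2.63], [-2.82, 2.82]. Speed limits (rad/s): [2.79, 2.79, 3.14, 3.14, 3.14, 3.14].

## Interface

Orientations are given as a unit quaternion [x, y, z, w].
In Python, from cell import env, cams, order, cut_out gives the robot as it stands.
- The arm moves only by the tool drive_tool, never from a script. Its argument "steps" is one flat list of numbers, 7 for each row, row after row: the shift along the tool's x, y, z scaled (see below), then the turn, a rotation vector about the tool's x, y, z scaled (see below), then the opening, from 0 (shut) to 1 (fully open). In form: [dx, dy, dz, wx, wy, wz, jaw, dx, dy, dz, wx, wy, wz, jaw, ...]. A call has exactly 8 rows; each row is the pose to reach, as a shift and turn from the pose commanded when the call began, along the tool's axes at that moment; what a row does not reach only later rows make up. The controller multiplies each number of a shift by 600 mm and each number of a turn by 120 degrees. A row lasts 1/12 s, in which the tool goes at most 41.7 mm and 7.16 degrees, less where a joint would pass 70% of its speed; a pose out of reach is approached as far as the arm can. A call with a number of a shift or a turn outside -1 to 1 is refused whole. A call with a gripper value outside its range is refused whole. The fingers move at their own pace and stop on an object; "newtons" is the grip in N (left out, the last holds). Time passes only in rows, so rows that repeat a pose let the fingers close, or fill a call up. It gives the time, the measured TCP pose, the force, the opening and the grip force at its end, in the units of the state.
- env.get_obs(): the state, without advancing time (a new reading comes with each control period).
- cams.camera(name): name is "scene" or "top"; returns a dict with "pixels" (480x640x3 uint8, blue, green, red), "K" (3x3 intrinsics, pixels), "xyz" and "attitude" of the camera in the world. Camera axes: x right, y down, z forward; pixel columns grow to the right and rows downward; lengths in m; the calibration is good to about 2 mm. A picture is of the moment at which its call begins. There is no depth.
- order.finish_job(): hands the job in; it is judged then, once.
Trained networks look in a picture, given as the dict that the camera call returned (one of the last four; its "shot" number tells which), for a name from the list of things; names that differ only in an ending like _2 or _b are one class to them, and where a whole thing is asked for, a point or a joint stands for the part that bears it (a point fixed in the world has none). Each returns a list of dicts, best first, with "conf" (0 to 1); they miss things now and then, are a little off and sometimes report something else, mostly with a low value. They report only what shows in the picture. A call takes as long as a camera call.
- cut_out(picture, query): "region" (480x640 bool, what is visible of it) and "rect" ([left, top, right, bottom] in pixels, round what is visible of it).
The state is a dict: "clock": time; "joint_positions": joint angles; "joint_vel": joint speeds; "tau": joint torques, N m; "ee_pos": TCP position; "tcp_rot": TCP orientation; "ft_force": force on the tool from outside, world axes, zero at the start; "torque": the same for the moment, N m; "opening": finger opening in m; "grasp_force": force on a finger pad.
Only numpy, scipy, OpenCV 4.12 (cv2) and the standard library are available. Lean on these libraries where they do the work, as an engineer would, in place of code of your own. Each camera call takes 0.05 s, during which the arm holds its last target. There are 200 camera calls.

## Task

Pick the blue-handled locking pin up out of the yellow tray, reach its steel rod in under the red hood of the stereo and feel gently along the hidden sprung plate for the lock hole, whose place sideways is not known. Push the pin straight in until its brass collar is home against the plate, then let go and leave it there, standing upright on the bench. Never press hard on the stereo, and leave the other things on the bench where they are.

Things in the scene. Friction and masses are not known exactly. Their poses are not given: they have to be found in the camera images.
- pin: Locking pin. Handle: upright blue block with a black band, 44 long (own x), 28 wide (y), 55 high; a steel rod 8 in diameter sticks 70 out of the middle of its +x face, its axis 25 above the block's underside. About 0.12 kg. Origin: centre of the block's underside; x along the rod to the tip, z up. It starts standing in the yellow tray; grip the handle across its 28 width, from above.
- pin_tip (a point): Centre of the rod's tip, 92 ahead of the pin's origin and 25 above it; axes as the pin. The last 4 of the rod taper to 5.6 diameter. A brass collar, 16 in diameter and 4 long, starts 22 behind the tip and stops the rod at the plate.
- pin_tray: Yellow open tray 170 x 130, rim 12 high, walls and floor 4 thick, fixed. Origin: centre of its underside. It stands to the left or to the right, in exchange with the green tray.
- stereo: Silver portable stereo, fixed, 340 wide (y), 200 deep (x), 125 high, black disc lid and two blue dome knobs on top (up to 14 more). Its front looks towards the robot; x points from the front into the body, z up. Origin: on the bench, mid front, in the rest plane of the hidden lock plate. A red hood in the middle of the front covers the way to the plate. The stereo breaks at 20 N.
- hood (a point): Middle of the front edge of the red hood, 34 in front of the mouth point and 27 above the bench; axes as the stereo. Hood outside 112 wide, 58 high; inside 84 wide (y -42 to +42) and 52 high, open to the robot and down to the bare bench, so the rod goes in level with the handle on or just above the bench.
- mouth (a point): Point in the lock plate's rest plane, mid hood, 27 above the bench; x points in (push direction), y along the plate. The black upright plate, 8 thick, closes the space under the hood at its back. It is sprung in x: yields at 1.2 N, is 3 back at 2.4 N, 6 back (hard stop) at 3.6 N. With the collar home the tip is 22 past this point; without the hole at most about 6. Free depth behind: 60.
- plate_mid (a point): Centre line of the strip of plate to search, same place and axes as the mouth point. The one lock hole, 10.5 wide (y) x 14 high (20 to 34 above the bench), has its centre anywhere from -25 to +25 in y; it is not measured and does not move sideways. A rod pressed on the plate and slid along y is caught sideways by the hole, as the plate springs forward around it.
- knob_tray: Green open tray, 170 x 130, rim 12 high, fixed; holds two knob caps. Origin: centre of its underside.
- knob_cap0: Blue knob cap, 34 diameter, 14 high, in the green tray: leave alone. Origin: centre of its underside.
- knob_cap1: The other blue knob cap, as the first.
- screwdriver: Screwdriver 170 long with a blue handle, lying on the bench at the right: leave alone.
- screw_jar: Glass jar, 52 diameter, 65 high: leave alone. Origin: centre of its underside.
- meter: Yellow hand meter lying flat, 150 x 80 x 35: leave alone. Origin: centre of its underside.
- speaker: Dark loudspeaker unit, 80 diameter, 34 high: leave alone. Origin: centre of its underside.
- tape: Black roll, 64 diameter, 18 high: leave alone. Origin: centre of its underside.

How it is judged:
By the outcome, as a careful person would: the job done as asked, in the order asked, and still so for the second after the job is handed in, with the robot touching nothing.
It also fails if it takes over 58 s, if anything falls off the work surface, if the arm or the gripper's body presses on something with over 40 N, if the wrist force passes 120 N, or if a joint passes its speed limit or range.

## Working session

There is one attempt and no reset: what is moved stays moved. The work goes in short steps, Python scripts to look and compute and a tool call to move; the robot and the scene stay as the last step left them, time stands still between calls to the robot, and variables do not carry over. Pictures are saved under pics/ and viewed, at most 10 in all, crops included, and the job is handed in when it is done.

Besides the shell and the picture viewer there is one more tool, called after "Call:" by a JSON object that holds its "api" and its "payload", one argument or row to a line. drive_tool: Moves the arm, as the interface text tells. Shifts and turns lie within -1 to 1; 1 stands for 600 mm of shift or 120 degrees of turn. Its arguments: {"type":"object","properties":{"steps":{"type":"array"},"newtons":{"type":"number"}},"required":["steps"]}

```bash
mkdir -p pics; ls; cat > h.py <<'E'
import numpy as np, cv2
from scipy.spatial.transform import Rotation as R
from cell import env, cams, order, cut_out
def ray(p,uv):
    d=np.linalg.inv(p["K"])@np.array([uv[0],uv[1],1.0])
    a=np.array(p["attitude"])
    M=a if a.shape==(3,3) else R.from_quat(a).as_matrix()
    return np.array(p["xyz"]),M@d
def onz(p,uv,z):
    c,d=ray(p,uv); return c+d*(z-c[2])/d[2]
def proj(p,X):
    a=np.array(p["attitude"]); M=a if a.shape==(3,3) else R.from_quat(a).as_matrix()
    q=p["K"]@(M.T@(np.array(X)-np.array(p["xyz"]))); return q[:2]/q[2]
E
python3 - <<'E'
from h import *
for n in("top","scene"):
    p=cams.camera(n); cv2.imwrite(f"pics/{n}0.png",p["pixels"]); print(n,np.round(p["xyz"],3),p["attitude"],p["K"][0][0])
    for q in("pin","hood","stereo","pin_tray"):
        for r in cut_out(p,q)[:2]:
            m=r["region"].astype(np.uint8); ys,xs=np.nonzero(m)
            print(q,round(r["conf"],2),np.round(r["rect"]),xs.mean().round(1),ys.mean().round(1),[np.round(v,1) for v in cv2.minAreaRect(np.c_[xs,ys].astype(np.float32))])
print(env.get_obs())
E
```

```text
pics
top [ 0.399 -0.012  1.284] [-0.70313905  0.7082845  -0.04541351  0.04319897] 502.3406884932746
pin 0.86 [416. 256. 440. 294.] 427.9 282.3 [array([425.8, 275.4]), array([44.9, 15.2]), np.float64(71.6)]
hood 0.69 [252. 110. 401. 220.] 325.1 163.4 [array([326.2, 166.8]), array([102.7, 142.6]), np.float64(81.5)]
stereo 0.7 [250. 111. 401. 219.] 325.2 163.5 [array([326. , 166.9]), array([102.2, 143.2]), np.float64(82.5)]
pin_tray 0.83 [403. 246. 463. 318.] 430.9 281.6 [array([430.4, 281.8]), array([68.8, 53.3]), np.float64(78.7)]
pin_tray 0.66 [176. 291. 191. 304.] 182.9 296.7 [array([182.8, 296.8]), array([12. , 12.7]), np.float64(45.0)]
scene [1.085 0.523 0.884] [ 0.34402205  0.87086897 -0.32537236 -0.13179111] 520.4804414978227
pin 0.56 [273. 136. 299. 178.] 289.1 153.8 [array([288.4, 157.7]), array([19.1, 41.1]), np.float64(22.2)]
hood 0.88 [154. 189. 353. 367.] 258.8 272.7 [array([256.2, 267.5]), array([192.1, 122.7]), np.float64(36.3)]
stereo 0.78 [160. 186. 356. 368.] 258.9 272.5 [array([256.5, 267.3]), array([191.1, 122.5]), np.float64(36.3)]
stereo 0.54 [430. 263. 531. 345.]
[... 314 characters left out ...]
joint_positions': array([ 1.00750528e+00,  2.06594765e-01,  1.54157184e+00,  1.99432024e-05,
        1.39351256e+00, -1.50501486e-01]), 'joint_vel': array([ 5.94644094e-04,  8.62188936e-05, -1.43464730e-03,  1.54447960e-03,
        6.59522065e-04, -5.25959140e-04]), 'tau': array([-8.86134803e-04, -3.70484912e+01, -2.81434500e+01,  6.97452086e-02,
        2.87746440e-02, -3.11358303e-05]), 'ee_pos': array([0.23065409, 0.52666751, 0.19301551]), 'tcp_rot': array([ 2.04934259e-01,  9.78775739e-01, -3.70986903e-05, -2.43080773e-05]), 'ft_force': array([ 0.30451305, -0.74882482, -0.32590278]), 'torque': array([0.00531973, 0.0107721 , 0.00171268]), 'grasp_force': 0.0, 'opening': 0.0939555689074601}
```

```bash
python3 - <<'E'
import cv2
a=cv2.imread("pics/top0.png"); 
cv2.imwrite("pics/top0c.png",cv2.resize(a[100:330,200:500],(782,600),interpolation=cv2.INTER_CUBIC))
E
```

```text
(no output)
```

View pics/top0c.png

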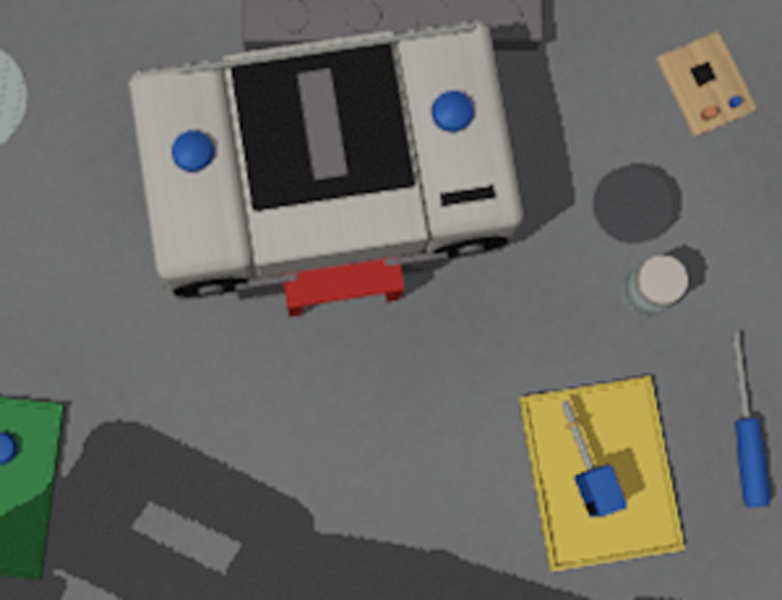

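View pics/scene0.png

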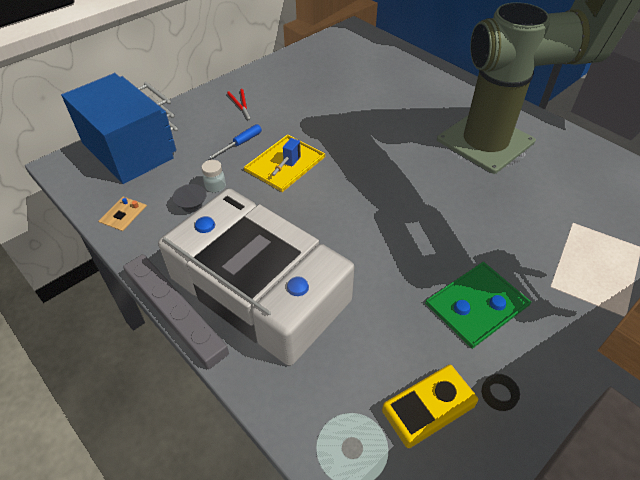

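```bash
cat > fit.py <<'E'
from h import *
from scipy.optimize import minimize
def box(x0,x1,y0,y1,z0,z1): return np.array([[x,y,z] for x in(x0,x1) for y in(y0,y1) for z in(z0,z1)])
HOOD=[box(-.034,0,-.056,.056,.052,.058),box(-.034,0,-.056,-.042,0,.058),box(-.034,0,.042,.056,0,.058)]
BODY=[box(0,.2,-.17,.17,0.006,.125)]
PIN=[box(-.022,.022,-.014,.014,0,.055),box(.022,.092,-.004,.004,.021,.029)]
def render(p,parts,q,z0=0,S=8,win=None):
    x0,y0,x1,y1=win; im=np.zeros(((y1-y0)*S,(x1-x0)*S),np.uint8); c,s=np.cos(q[2]),np.sin(q[2])
    for b in parts:
        X=b@np.array([[c,s,0],[-s,c,0],[0,0,1]])+[q[0],q[1],z0]
        uv=np.array([proj(p,v) for v in X]); uv=(uv+.5-[x0,y0])*S
        cv2.fillPoly(im,[cv2.convexHull(uv.astype(np.float32)).astype(np.int32)],255)
    return cv2.resize(im,(x1-x0,y1-y0),interpolation=cv2.INTER_AREA)/255.
def fit(views,parts,q0,z0=0):
    def f(v):
        q=np.array(q0)+np.array(v)*[.01,.01,.1]; e=0
        for p,m,w in views: e+=np.abs(render(p,parts,q,z0,win=w)-m[w[1]:w[3],w[0]:w[2]]).sum()
        return e
    r=min((minimize(f,s,method="Nelder-Mead",options=dict(initial_simplex=np.array(s)+np.array([[0,0,0],[1,0,0],[0,1,0],[0,0,1]]),xatol=.01,fatol=.1)) for s in ([0,0,0],[-.5,-.5,-.5])),key=lambda r:r.fun)
    return np.array(q0)+r.x*[.01,.01,.1], r.fun, sum(m.sum() for _,m,_ in views)
def win(m,pad=8):
    ys,xs=np.nonzero(m); return [max(xs.min()-pad,0),max(ys.min()-pad,0),min(xs.max()+pad,640),min(ys.max()+pad,480)]
E
cat > m1.py <<'E'
from fit import *
t=cams.camera("top"); s=cams.camera("scene")
hsv=cv2.cvtColor(t["pixels"],cv2.COLOR_BGR2HSV)
red=(((hsv[...,0]<8)|(hsv[...,0]>172))&(hsv[...,1]>130)&(hsv[...,2]>50)).astype(np.uint8)
red[:,:290]=0; red[:,370:]=0; red[:190]=0; red[230:]=0
g=onz(t,(332,211),.058); print("hood guess",g)
q,e,n=fit([(t,red.astype(float),win(red))],HOOD,[g[0],g[1],.1-.2+.2]); print("hood",q,e,n)
q1,e,n=fit([(t,red.astype(float),win(red))],HOOD,[g[0],g[1],-.1]); print("hood",q1,e,n)
st=cut_out(t,"stereo")[0]["region"].astype(float)
for a in(.1,-.1): print("body",fit([(t,st,win(st))],BODY+HOOD,[g[0],g[1],a]))
pm=cut_out(t,"pin")[0]["region"].astype(float)
b=onz(t,(430,288),.059);k=onz(t,(417.5,254.6),.029); y=np.arctan2(*(k-b)[1::-1]); print("pin guess",b,k,y,np.linalg.norm(k-b))
print("pin top",fit([(t,pm,win(pm))],PIN,[b[0],b[1],y],.004))
try:
    ps=cut_out(s,"pin")[0]["region"].astype(float)
    print("pin scene",fit([(s,ps,win(ps))],PIN,[b[0],b[1],y],.004))
    print("pin both",fit([(t,pm,win(pm)),(s,ps,win(ps))],PIN,[b[0],b[1],y],.004))
except Exception as ex: print(ex)
E
python3 m1.py
```

```text
hood guess [ 0.62791948 -0.04866564  0.058     ]
hood [ 0.65350497 -0.04489472  0.14643719] 94.69411764705883 587.0
hood [ 0.65332309 -0.04428141  0.16065946] 93.78039215686275 587.0
body (array([ 0.64852982, -0.04527712,  0.15094293]), np.float64(432.16078431372546), np.float64(13339.0))
body (array([ 0.64859956, -0.04564083,  0.15353868]), np.float64(433.64313725490206), np.float64(13339.0))
pin guess [ 0.43593985 -0.28491183  0.059     ] [ 0.52063776 -0.26311624  0.029     ] 0.25186854447491847 0.09245963199594384
pin top (array([ 0.43579648, -0.29122765,  0.34440833]), np.float64(109.85098039215686), np.float64(303.0))
pin scene (array([ 0.44062439, -0.28941566,  0.35609092]), np.float64(56.517647058823535), np.float64(494.0))
pin both (array([ 0.43748589, -0.29119392,  0.3542507 ]), np.float64(184.34117647058824), np.float64(797.0))
```

```bash
cat > ov.py <<'E'
from fit import *
def overlay(p,parts,q,z0,w,S,col=(0,255,255)):
    im=cv2.resize(p["pixels"][w[1]:w[3],w[0]:w[2]],None,fx=S,fy=S,interpolation=cv2.INTER_CUBIC); return draw(im,p,parts,q,z0,w,S,col)
def draw(im,p,parts,q,z0,w,S,col):
    c,s=np.cos(q[2]),np.sin(q[2])
    for b in parts:
        X=b@np.array([[c,s,0],[-s,c,0],[0,0,1]])+[q[0],q[1],z0]
        uv=np.array([(proj(p,v)+.5-[w[0],w[1]])*S for v in X]).astype(int)
        for i in range(8):
            for j in(1,2,4):
                if not i&j: cv2.line(im,tuple(map(int,uv[i])),tuple(map(int,uv[i|j])),col,1)
    return im
E
python3 - <<'E'
from ov import *
t=cams.camera("top"); s=cams.camera("scene")
a=overlay(t,PIN,[.4374,-.2912,.354],.004,[400,245,450,300],8)
b=overlay(s,PIN,[.4374,-.2912,.354],.004,[260,130,310,185],8,(0,0,255))
c=overlay(t,HOOD,[.6534,-.0446,.153],0,[300,185,400,225],4)
c2=overlay(s,BODY,[.6534,-.0446,.153],0,[150,170,360,370],1)
out=np.zeros((600,800,3),np.uint8); out[:440,:400]=a; out[:440,400:]=b; out[440:,:400]=c; out[440:,400:610]=c2[:160]
cv2.imwrite("pics/ov1.png",out)
E
```

```text
(no output)
```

View pics/ov1.png

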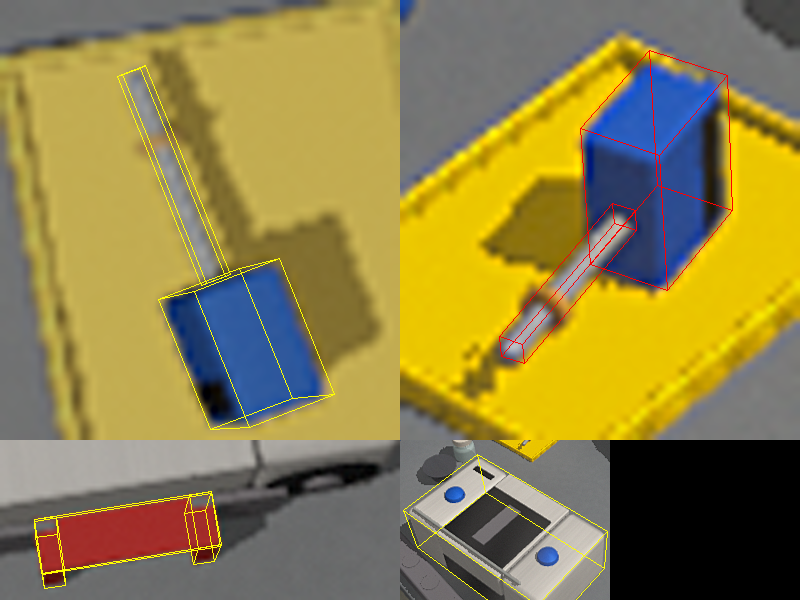

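The overlays fit to 1–2 mm. The pin is at about (0.437, -0.291) with yaw 0.354. The stereo is at about (0.653, -0.045) with yaw 0.153. In the top crop the hood's red front edge lies at px (308–354, 205–217) and the pin's handle at px (430, 288). Now moving towards the pin.

Call:
{"api": "drive_tool", "payload": {
  "steps": [-0.644,-0.768,0,0,0,0.9,1,-0.644,-0.768,0,0,0,0.9,1,-0.644,-0.768,0,0,0,0.9,1,-0.644,-0.768,0,0,0,0.9,1,-0.644,-0.768,0,0,0,0.9,1,-0.644,-0.768,0,0,0,0.9,1,-0.644,-0.768,0,0,0,0.9,1,-0.644,-0.768,0,0,0,0.9,1],
  "newtons": 15
}}

```text
clock: 1.52
ee_pos: [0.3245, 0.2051, 0.1933]
tcp_rot: [0.651, 0.759, 0.0, 0.0]
ft_force: [1.4, 0.2, 0.6]
opening: 0.0936
grasp_force: 0.0
```

```bash
cat > plan.py <<'E'
import sys
from h import *
def st():
    o=env.get_obs(); M=R.from_quat(o["tcp_rot"]); return o,M
def plan(X,yaw,quiet=False):
    "tool x along world yaw, z down; prints shift/600mm and turn/120deg in tool axes"
    o,M=st(); T=R.from_matrix(np.array([[np.cos(yaw),np.sin(yaw),0],[np.sin(yaw),-np.cos(yaw),0],[0,0,-1]]).T)
    d=M.inv().apply(np.array(X)-o["ee_pos"]); w=(M.inv()*T).as_rotvec()
    print("t",round(o["clock"],2),"pos",np.round(o["ee_pos"],4),"yaw",np.round(np.arctan2(*M.as_matrix()[1::-1,0]),4),"F",np.round(o["ft_force"],2),"open",round(o["opening"],4),"grip",round(o["grasp_force"],1))
    print("mm",np.round(d*1000,1),"units",np.round(d/.6,4),np.round(w/np.deg2rad(120),4))
if __name__=="__main__": plan([float(v) for v in sys.argv[1:4]],float(sys.argv[4]))
E
python3 plan.py .437 -.291 .15 .354
```

```text
t 1.52 pos [0.3245 0.2051 0.1933] yaw 1.7235 F [1.38 0.24 0.6 ] open 0.0936 grip 0.0
mm [-507.5   35.7   43.3] units [-0.8458  0.0594  0.0722] [ 5.000e-04 -4.000e-04  6.539e-01]
```

Call:
{"api": "drive_tool", "payload": {
  "steps": [-0.846,0.06,0.07,0,0,0.654,1,-0.846,0.06,0.07,0,0,0.654,1,-0.846,0.06,0.07,0,0,0.654,1,-0.846,0.06,0.07,0,0,0.654,1,-0.846,0.06,0.07,0,0,0.654,1,-0.846,0.06,0.07,0,0,0.654,1,-0.846,0.06,0.07,0,0,0.654,1,-0.846,0.06,0.07,0,0,0.654,1]
}}

```text
clock: 2.18
ee_pos: [0.3999, -0.1191, 0.1659]
tcp_rot: [0.936, 0.353, 0.001, 0.0]
ft_force: [1.0, 1.6, 0.4]
opening: 0.0941
grasp_force: 0.0
```

```bash
python3 plan.py .437 -.291 .11 .354
```

```text
t 2.18 pos [ 0.3999 -0.1191  0.1659] yaw 0.7218 F [0.97 1.56 0.39] open 0.0941 grip 0.0
mm [-85.8 153.5  56. ] units [-0.143   0.2558  0.0934] [ 0.0005 -0.0005  0.1756]
```

Call:
{"api": "drive_tool", "payload": {
  "steps": [-0.143,0.256,0.093,0,0,0.175,1,-0.143,0.256,0.093,0,0,0.175,1,-0.143,0.256,0.093,0,0,0.175,1,-0.143,0.256,0.093,0,0,0.175,1,-0.143,0.256,0.093,0,0,0.175,1,-0.143,0.256,0.093,0,0,0.175,1,-0.143,0.256,0.093,0,0,0.175,1,-0.143,0.256,0.093,0,0,0.175,1]
}}

```text
clock: 2.85
ee_pos: [0.4379, -0.2875, 0.1099]
tcp_rot: [0.984, 0.18, -0.0, -0.0]
ft_force: [-0.0, 0.0, -0.6]
opening: 0.0941
grasp_force: 0.0
```

```bash
python3 plan.py .437 -.291 .038 .354
```

```text
t 2.85 pos [ 0.4379 -0.2875  0.1099] yaw 0.3626 F [-0.05  0.02 -0.62] open 0.0941 grip 0.0
mm [-2.   3.  71.9] units [-0.0034  0.0051  0.1199] [-0.0004 -0.      0.0041]
```

Call:
{"api": "drive_tool", "payload": {
  "steps": [-0.003,0.005,0.04,0,0,0.004,1,-0.003,0.005,0.08,0,0,0.004,1,-0.003,0.005,0.12,0,0,0.004,1,-0.003,0.005,0.12,0,0,0.004,1,-0.003,0.005,0.12,0,0,0.004,0.3,-0.003,0.005,0.12,0,0,0.004,0,-0.003,0.005,0.12,0,0,0.004,0,-0.003,0.005,0.12,0,0,0.004,0]
}}

```text
clock: 3.52
ee_pos: [0.4388, -0.2927, 0.0399]
tcp_rot: [0.984, 0.176, 0.001, 0.002]
ft_force: [-0.1, 0.4, 0.2]
opening: 0.0706
grasp_force: 0.0
```

Call:
{"api": "drive_tool", "payload": {
  "steps": [0,0,0,0,0,0,0,0,0,0,0,0,0,0,0,0,0,0,0,0,0,0,0,0,0,0,0,0,0,0,0,0,0,0,0,0,0,0,0,0,0,0,0,0,0,0,0,0,0,0,0,0,0,0,0,0]
}}

```text
clock: 4.18
ee_pos: [0.4373, -0.2919, 0.0378]
tcp_rot: [0.984, 0.176, -0.0, -0.0]
ft_force: [-0.7, 0.1, 0.2]
opening: 0.0279
grasp_force: 15.0
```

```bash
python3 plan.py .437 -.291 .1 .354
```

```text
t 4.18 pos [ 0.4373 -0.2919  0.0378] yaw 0.3539 F [-0.7   0.08  0.16] open 0.0279 grip 15.0
mm [ -0.   -0.9 -62.2] units [-0.     -0.0016 -0.1037] [-0.0001  0.0001 -0.    ]
```

Call:
{"api": "drive_tool", "payload": {
  "steps": [0,0,-0.03,0,0,0,0,0,0,-0.087,0,0,0,0,0.04,-0.04,-0.087,0,0,0.02,0,0.09,-0.09,-0.087,0,0,0.04,0,0.14,-0.15,-0.087,0,0,0.06,0,0.19,-0.2,-0.087,0,0,0.08,0,0.23,-0.24,-0.087,0,0,0.096,0,0.249,-0.261,-0.087,0,0,0.096,0]
}}

```text
clock: 4.85
ee_pos: [0.5243, -0.0889, 0.0899]
tcp_rot: [0.997, 0.077, 0.0, -0.001]
ft_force: [-1.3, -0.5, -1.1]
opening: 0.0276
grasp_force: 15.0
```

```bash
python3 plan.py .5233 -.0930 .0365 .153; python3 - <<'E'
from ov import *
o=env.get_obs(); e=o["ee_pos"]; y=np.arctan2(*R.from_quat(o["tcp_rot"]).as_matrix()[1::-1,0])
t=cams.camera("top"); s=cams.camera("scene")
q=[e[0],e[1],y]; H=[.6534,-.0446,.153]
uv=proj(t,e).astype(int); w=[uv[0]-50,uv[1]-75,uv[0]+50,uv[1]+25]
a=overlay(t,PIN,q,e[2]-.0338,w,4); a=draw(a,t,HOOD,H,0,w,4,(0,255,0))
uv=proj(s,e).astype(int); w=[uv[0]-60,uv[1]-60,uv[0]+40,uv[1]+40]
b=overlay(s,PIN,q,e[2]-.0338,w,4); b=draw(b,s,HOOD,H,0,w,4,(0,255,0))
cv2.imwrite("pics/ov2.png",np.hstack([a,b]))
E
```

```text
t 4.85 pos [ 0.5243 -0.0889  0.0899] yaw 0.1549 F [-1.26 -0.52 -1.08] open 0.0276 grip 15.0
mm [-1.7  4.  53.4] units [-0.0028  0.0067  0.089 ] [-0.0008 -0.0004  0.0009]
```

View pics/ov2.png

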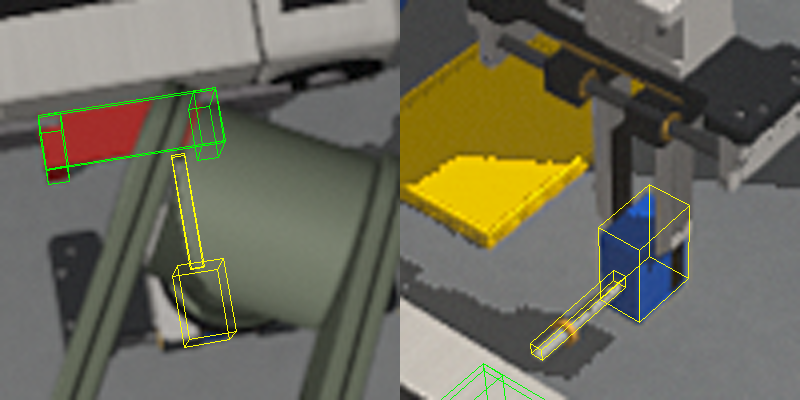

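The scene view shows the pin where expected in the grip, with its rod level and its tip at px (540, 352). The top view is blocked by the arm. Lowering to 2 mm above the bench.

Call:
{"api": "drive_tool", "payload": {
  "steps": [-0.003,0.007,0.03,-0.001,0,0.001,0,-0.003,0.007,0.06,-0.001,0,0.001,0,-0.003,0.007,0.08,-0.001,0,0.001,0,-0.003,0.007,0.0895,-0.001,0,0.001,0,-0.003,0.007,0.0895,-0.001,0,0.001,0,-0.003,0.007,0.0895,-0.001,0,0.001,0,-0.003,0.007,0.0895,-0.001,0,0.001,0,-0.003,0.007,0.0895,-0.001,0,0.001,0]
}}

```text
clock: 5.62
ee_pos: [0.523, -0.0982, 0.0373]
tcp_rot: [0.997, 0.075, 0.001, 0.001]
ft_force: [-0.1, 0.4, -0.9]
opening: 0.0278
grasp_force: 15.0
```

```bash
cat > loc.py <<'E'
from h import *
o=env.get_obs(); e=o["ee_pos"]; M=R.from_quat(o["tcp_rot"]).as_matrix(); y=np.arctan2(*M[1::-1,0])
ex=np.array([np.cos(.153),np.sin(.153)]); ey=np.array([-ex[1],ex[0]]); O=np.array([.6534,-.0446])
tip=e[:2]+.092*M[:2,0]-O; F=o["ft_force"]
print("t %.2f tip local x %.2f y %.2f mm, z tcp %.4f yaw %.4f tilt %s F local x %.2f y %.2f z %.2f torque %s grip %.1f open %.4f"%(o["clock"],tip@ex*1e3,tip@ey*1e3,e[2],y,np.round(M[2,:2],4),F[:2]@ex,F[:2]@ey,F[2],np.round(o["torque"],2),o["grasp_force"],o["opening"]))
E
python3 loc.py
```

```text
t 5.62 tip local x -45.06 y -33.33 mm, z tcp 0.0373 yaw 0.1505 tilt [0.0017 0.0031] F local x -0.06 y 0.44 z -0.86 torque [ 0.01  0.14 -0.02] grip 15.0 open 0.0278
```

Call:
{"api": "drive_tool", "payload": {
  "steps": [0,-0.007,0.001,0,0,0,0,0.01,-0.007,0.001,0,0,0,0,0.02,-0.007,0.001,0,0,0,0,0.03,-0.007,0.001,0,0,0,0,0.04,-0.007,0.001,0,0,0,0,0.05,-0.007,0.001,0,0,0,0,0.06,-0.007,0.001,0,0,0,0,0.06,-0.007,0.001,0,0,0,0]
}}

```text
clock: 6.28
ee_pos: [0.5587, -0.0881, 0.0359]
tcp_rot: [0.997, 0.076, 0.001, 0.001]
ft_force: [0.2, 0.7, -0.6]
opening: 0.0282
grasp_force: 15.0
```

```bash
python3 loc.py
```

```text
t 6.28 tip local x -8.17 y -28.69 mm, z tcp 0.0359 yaw 0.1512 tilt [0.0014 0.0026] F local x 0.29 y 0.67 z -0.61 torque [-0.02  0.18  0.05] grip 15.0 open 0.0282
```

Call:
{"api": "drive_tool", "payload": {
  "steps": [0.003,0,0,0,0,0,0,0.006,0,0,0,0,0,0,0.009,0,0,0,0,0,0,0.012,0,0,0,0,0,0,0.015,0,0,0,0,0,0,0.015,0,0,0,0,0,0,0.015,0,0,0,0,0,0,0.015,0,0,0,0,0,0]
}}

```text
clock: 6.95
ee_pos: [0.5659, -0.0868, 0.0357]
tcp_rot: [0.997, 0.075, 0.0, 0.001]
ft_force: [-0.2, 0.4, -1.4]
opening: 0.0277
grasp_force: 15.0
```

```bash
python3 loc.py
```

```text
t 6.95 tip local x -0.90 y -28.55 mm, z tcp 0.0357 yaw 0.1507 tilt [-0.0001  0.002 ] F local x -0.10 y 0.47 z -1.43 torque [ 0.    0.17 -0.  ] grip 15.0 open 0.0277
```

Call:
{"api": "drive_tool", "payload": {
  "steps": [0.001,0,0,0,0,0,0,0.002,0,0,0,0,0,0,0.003,0,0,0,0,0,0,0.004,0,0,0,0,0,0,0.004,0,0,0,0,0,0,0.004,0,0,0,0,0,0,0.004,0,0,0,0,0,0,0.004,0,0,0,0,0,0]
}}

```text
clock: 7.62
ee_pos: [0.5682, -0.0864, 0.0356]
tcp_rot: [0.997, 0.075, -0.0, 0.001]
ft_force: [-1.3, -0.5, -0.0]
opening: 0.0275
grasp_force: 15.0
```

```bash
python3 loc.py
```

```text
t 7.62 tip local x 1.39 y -28.52 mm, z tcp 0.0356 yaw 0.1507 tilt [-0.0004  0.002 ] F local x -1.40 y -0.31 z -0.02 torque [-0.1   0.43 -0.05] grip 15.0 open 0.0275
```

Call:
{"api": "drive_tool", "payload": {
  "steps": [0.0015,0,0,0,0,0,0,0.003,0,0,0,0,0,0,0.003,0,0,0,0,0,0,0.003,-0.001,0,0,0,0,0,0.003,-0.002,0,0,0,0,0,0.003,-0.003,0,0,0,0,0,0.003,-0.004,0,0,0,0,0,0.003,-0.005,0,0,0,0,0]
}}

```text
clock: 8.28
ee_pos: [0.5696, -0.0832, 0.0356]
tcp_rot: [0.997, 0.075, -0.0, 0.001]
ft_force: [-2.4, -1.2, -0.7]
opening: 0.0279
grasp_force: 15.0
```

```bash
python3 loc.py
```

```text
t 8.28 tip local x 3.26 y -25.62 mm, z tcp 0.0356 yaw 0.1506 tilt [-0.0003  0.0022] F local x -2.50 y -0.78 z -0.66 torque [-0.32  0.62 -0.07] grip 15.0 open 0.0279
```

Call:
{"api": "drive_tool", "payload": {
  "steps": [0,-0.001,0,0,0,0,0,0,-0.002,0,0,0,0,0,0,-0.003,0,0,0,0,0,0,-0.004,0,0,0,0,0,0,-0.005,0,0,0,0,0,0,-0.006,0,0,0,0,0,0,-0.007,0,0,0,0,0,0,-0.008,0,0,0,0,0]
}}

```text
clock: 8.95
ee_pos: [0.569, -0.0784, 0.0357]
tcp_rot: [0.997, 0.075, 0.0, 0.001]
ft_force: [-2.2, -2.0, -1.0]
opening: 0.0271
grasp_force: 15.0
```

Call:
{"api": "drive_tool", "payload": {
  "steps": [0,-0.001,0,0,0,0,0,0,-0.002,0,0,0,0,0,0,-0.003,0,0,0,0,0,0,-0.004,0,0,0,0,0,0,-0.005,0,0,0,0,0,0,-0.005,0,0,0,0,0,0,-0.005,0,0,0,0,0,0,-0.005,0,0,0,0,0]
}}

```text
clock: 9.62
ee_pos: [0.5685, -0.0753, 0.0357]
tcp_rot: [0.997, 0.075, 0.0, 0.001]
ft_force: [-1.1, -1.8, 0.0]
opening: 0.0276
grasp_force: 15.0
```

```bash
python3 loc.py
```

```text
t 9.62 tip local x 3.41 y -17.64 mm, z tcp 0.0357 yaw 0.1508 tilt [-0.0001  0.0019] F local x -1.32 y -1.59 z 0.03 torque [-0.28  0.57 -0.12] grip 15.0 open 0.0276
```

Call:
{"api": "drive_tool", "payload": {
  "steps": [0,-0.001,0,0,0,0,0,0,-0.002,0,0,0,0,0,0,-0.003,0,0,0,0,0,0,-0.004,0,0,0,0,0,0,-0.005,0,0,0,0,0,0,-0.006,0,0,0,0,0,0,-0.007,0,0,0,0,0,0,-0.008,0,0,0,0,0]
}}

```text
clock: 10.28
ee_pos: [0.5678, -0.0706, 0.0357]
tcp_rot: [0.997, 0.075, 0.0, 0.001]
ft_force: [-2.4, -1.3, -1.3]
opening: 0.0278
grasp_force: 15.0
```

```bash
python3 loc.py
```

```text
t 10.28 tip local x 3.47 y -12.86 mm, z tcp 0.0357 yaw 0.1508 tilt [0.     0.0021] F local x -2.56 y -0.90 z -1.33 torque [-0.37  0.63 -0.09] grip 15.0 open 0.0278
```

Call:
{"api": "drive_tool", "payload": {
  "steps": [0,-0.001,0,0,0,0,0,0,-0.002,0,0,0,0,0,0,-0.003,0,0,0,0,0,0,-0.004,0,0,0,0,0,0,-0.005,0,0,0,0,0,0,-0.006,0,0,0,0,0,0,-0.007,0,0,0,0,0,0,-0.008,0,0,0,0,0]
}}

```text
clock: 10.95
ee_pos: [0.5674, -0.0658, 0.0359]
tcp_rot: [0.997, 0.075, 0.0, 0.001]
ft_force: [-0.6, -0.7, -0.9]
opening: 0.0276
grasp_force: 15.0
```

```bash
python3 loc.py
```

```text
t 10.95 tip local x 3.81 y -8.09 mm, z tcp 0.0359 yaw 0.1508 tilt [0.0007 0.0022] F local x -0.71 y -0.57 z -0.88 torque [ 0.04  0.18 -0.01] grip 15.0 open 0.0276
```

Plate pressure vanished (moment back to its free value), so the tip is in the hole near y = -8. Pushing in gently while watching the side force.

Call:
{"api": "drive_tool", "payload": {
  "steps": [0.001,0,0,0,0,0,0,0.002,0,0,0,0,0,0,0.003,0,0,0,0,0,0,0.004,0,0,0,0,0,0,0.005,0,0,0,0,0,0,0.006,0,0,0,0,0,0,0.006,0,0,0,0,0,0,0.006,0,0,0,0,0,0]
}}

```text
clock: 11.62
ee_pos: [0.5707, -0.0654, 0.0357]
tcp_rot: [0.997, 0.075, 0.0, 0.001]
ft_force: [0.1, -0.5, -1.7]
opening: 0.028
grasp_force: 15.0
```

```bash
python3 loc.py
```

```text
t 11.62 tip local x 7.10 y -8.18 mm, z tcp 0.0357 yaw 0.1507 tilt [0.     0.0021] F local x 0.04 y -0.56 z -1.72 torque [-0.03  0.12 -0.01] grip 15.0 open 0.0280
```

Call:
{"api": "drive_tool", "payload": {
  "steps": [0.002,0,0,0,0,0,0,0.004,0,0,0,0,0,0,0.006,0,0,0,0,0,0,0.008,0,0,0,0,0,0,0.01,0,0,0,0,0,0,0.012,0,0,0,0,0,0,0.012,0,0,0,0,0,0,0.012,0,0,0,0,0,0]
}}

```text
clock: 12.28
ee_pos: [0.5779, -0.0643, 0.0357]
tcp_rot: [0.997, 0.075, 0.0, 0.001]
ft_force: [1.1, -0.6, -1.4]
opening: 0.0278
grasp_force: 15.0
```

```bash
python3 loc.py
```

```text
t 12.28 tip local x 14.36 y -8.17 mm, z tcp 0.0357 yaw 0.1508 tilt [0.     0.0021] F local x 1.01 y -0.78 z -1.41 torque [-0.    0.14 -0.01] grip 15.0 open 0.0278
```

Call:
{"api": "drive_tool", "payload": {
  "steps": [0.0015,0,0,0,0,0,0,0.003,0,0.0005,0,0,0,0,0.0045,0,0.001,0,0,0,0,0.006,0,0.0015,0,0,0,0,0.0075,0,0.002,0,0,0,0,0.009,0,0.002,0,0,0,0,0.009,0,0.002,0,0,0,0,0.009,0,0.002,0,0,0,0]
}}

```text
clock: 12.95
ee_pos: [0.5832, -0.0635, 0.0345]
tcp_rot: [0.997, 0.075, 0.0, 0.001]
ft_force: [0.2, -0.3, -0.7]
opening: 0.0275
grasp_force: 15.0
```

```bash
python3 loc.py
```

```text
t 12.95 tip local x 19.70 y -8.17 mm, z tcp 0.0345 yaw 0.1508 tilt [-0.      0.0021] F local x 0.19 y -0.37 z -0.70 torque [-0.03  0.17  0.07] grip 15.0 open 0.0275
```

Call:
{"api": "drive_tool", "payload": {
  "steps": [0.001,0,0,0,0,0,0,0.002,0,0,0,0,0,0,0.003,0,0,0,0,0,0,0.004,0,0,0,0,0,0,0.005,0,0,0,0,0,0,0.005,0,0,0,0,0,0,0.005,0,0,0,0,0,0,0.005,0,0,0,0,0,0]
}}

```text
clock: 13.62
ee_pos: [0.5858, -0.0631, 0.0344]
tcp_rot: [0.997, 0.075, -0.0, 0.001]
ft_force: [-1.1, -1.1, -0.0]
opening: 0.028
grasp_force: 15.0
```

```bash
python3 loc.py
```

```text
t 13.62 tip local x 22.40 y -8.17 mm, z tcp 0.0344 yaw 0.1508 tilt [-0.0005  0.002 ] F local x -1.25 y -0.97 z -0.05 torque [-0.05  0.36  0.02] grip 15.0 open 0.0280
```

Call:
{"api": "drive_tool", "payload": {
  "steps": [0.0005,0,0,0,0,0,0,0.001,0,0,0,0,0,0,0.0015,0,0,0,0,0,0,0.0015,0,0.0003,0,0,0,0,0.0015,0,0.0006,0,0,0,0,0.0015,0,0.0008,0,0,0,0,0.0015,0,0.0008,0,0,0,0,0.0015,0,0.0008,0,0,0,0]
}}

```text
clock: 14.28
ee_pos: [0.5869, -0.0629, 0.034]
tcp_rot: [0.997, 0.075, -0.0, 0.001]
ft_force: [-1.2, -0.7, 0.0]
opening: 0.0279
grasp_force: 15.0
```

```bash
python3 loc.py
```

```text
t 14.28 tip local x 23.45 y -8.17 mm, z tcp 0.0340 yaw 0.1507 tilt [-0.0002  0.002 ] F local x -1.28 y -0.56 z 0.04 torque [-0.06  0.47 -0.02] grip 15.0 open 0.0279
```

Call:
{"api": "drive_tool", "payload": {
  "steps": [0,0,0.0003,0,0,0,0,0,0,0.0006,0,0,0,0,0,0,0.0006,0,0,0,0,0,0,0.0006,0,0,0,0,0,0,0.0006,0,0,0,0,0,0,0.0006,0,0,0,0,0,0,0.0006,0,0,0,0,0,0,0.0006,0,0,0,0]
}}

```text
clock: 14.95
ee_pos: [0.5869, -0.0629, 0.0336]
tcp_rot: [0.997, 0.075, 0.0, 0.001]
ft_force: [-0.8, -0.1, 0.9]
opening: 0.0276
grasp_force: 15.0
```

```bash
python3 loc.py
```

```text
t 14.95 tip local x 23.52 y -8.18 mm, z tcp 0.0336 yaw 0.1508 tilt [-0.0001  0.0021] F local x -0.82 y -0.02 z 0.88 torque [-0.15  0.48  0.03] grip 15.0 open 0.0276
```

The pin is on the bench with its collar on the plate. Releasing slowly.

Call:
{"api": "drive_tool", "payload": {
  "steps": [0,0,0,0,0,0,0.35,0,0,0,0,0,0,0.4,0,0,0,0,0,0,0.5,0,0,0,0,0,0,0.6,0,0,0,0,0,0,0.7,0,0,0,0,0,0,0.7,0,0,0,0,0,0,0.7,0,0,0,0,0,0,0.7]
}}

```text
clock: 15.62
ee_pos: [0.587, -0.0629, 0.0336]
tcp_rot: [0.997, 0.075, 0.0, 0.001]
ft_force: [0.1, -0.3, -0.6]
opening: 0.0655
grasp_force: 0.0
```

```bash
python3 loc.py; python3 - <<'E'
from ov import *
s=cams.camera("scene"); w=[200,160,360,280]
t=cams.camera("top")
q=[.5869,-.0629,.1508]
a=overlay(s,PIN,q,0,w,5); cv2.imwrite("pics/rel.png",a)
E
```

```text
t 15.62 tip local x 23.58 y -8.23 mm, z tcp 0.0336 yaw 0.1507 tilt [0.0001 0.0021] F local x 0.06 y -0.28 z -0.57 torque [-0.01  0.12  0.03] grip 0.0 open 0.0655
```

View pics/rel.png

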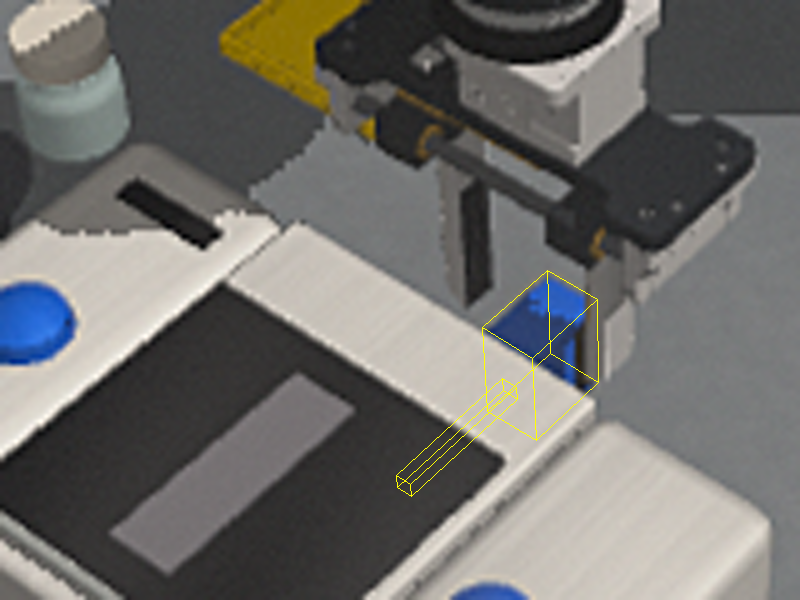

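The handle stands upright inside its predicted outline, around px (540, 340), with the jaws clear of it on both sides. Lifting straight up, then back.

Call:
{"api": "drive_tool", "payload": {
  "steps": [0,0,-0.02,0,0,0,0.7,0,0,-0.06,0,0,0,0.7,0,0,-0.12,0,0,0,0.7,0,0,-0.18,0,0,0,0.7,0,0,-0.24,0,0,0,0.7,-0.06,0,-0.26,0,0,0,0.7,-0.12,0,-0.26,0,0,0,0.7,-0.18,0,-0.26,0,0,0,0.7]
}}

```text
clock: 16.38
ee_pos: [0.4805, -0.0793, 0.1924]
tcp_rot: [0.997, 0.076, 0.002, 0.002]
ft_force: [-0.2, -0.7, 0.5]
opening: 0.0657
grasp_force: 0.0
```

Call:
{"api": "drive_tool", "payload": {
  "steps": [0,-0.07,0,0,0,0,0.7,0,-0.14,0,0,0,0,0.7,0,-0.2,0,0,0,0,0.7,0,-0.27,0,0,0,0,0.7,0,-0.33,0,0,0,0,0.7,0,-0.4,0,0,0,0,0.7,0,-0.4,0,0,0,0,0.7,0,-0.4,0,0,0,0,0.7]
}}

```text
clock: 17.05
ee_pos: [0.4436, 0.1605, 0.1901]
tcp_rot: [0.997, 0.078, 0.001, 0.001]
ft_force: [-0.1, -0.9, -0.1]
opening: 0.0658
grasp_force: 0.0
```

```bash
python3 loc.py; python3 - <<'E'
from ov import *
t=cams.camera("top"); s=cams.camera("scene"); w=[295,180,375,250]
H=[.6534,-.0446,.153]; ex=np.array([np.cos(.153),np.sin(.153)]); ey=np.array([-ex[1],ex[0]])
q=[.5864,-.0630,.1508]
a=overlay(t,PIN,q,0,w,8,(0,255,255)); cv2.imwrite("pics/end.png",a)
for r in cut_out(t,"pin")[:1]:
    m=r["region"].astype(float); f=fit([(t,m,win(m))],[PIN[0]],q); print(r["conf"],r["rect"],f)
hsv=cv2.cvtColor(t["pixels"],cv2.COLOR_BGR2HSV); b=((abs(hsv[...,0].astype(int)-110)<15)&(hsv[...,1]>110)).astype(float)
b[:205]=0;b[250:]=0;b[:,:295]=0;b[:,375:]=0
f=fit([(t,b,win(b))],[PIN[0]],q); d=f[0][:2]-H[:2]+.092*np.array([np.cos(f[0][2]),np.sin(f[0][2])]); print(f,"tip local",d@ex,d@ey)
E
```

```text
t 17.05 tip local x -84.08 y 234.90 mm, z tcp 0.1901 yaw 0.1559 tilt [0.0012 0.0023] F local x -0.27 y -0.89 z -0.08 torque [0.01 0.2  0.01] grip 0.0 open 0.0658
0.67 [335.1, 221.0, 346.3, 238.8] (array([ 0.58394701, -0.06400294,  0.08414639]), np.float64(41.443137254901956), np.float64(216.0))
(array([ 0.58529107, -0.06280341,  0.14040941]), np.float64(24.490196078431374), np.float64(228.0)) tip local 0.02190513858773927 -0.008769009866770162
```

View pics/end.png

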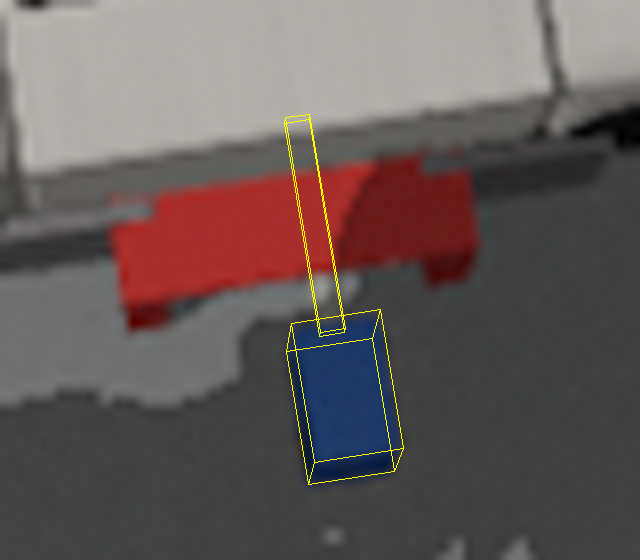

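The handle stands upright at px (338, 229) with its rod under the hood. The tip is about 22 mm past the plate, so the collar is home and the robot is clear.

```bash
python3 -c "
from cell import order; print(order.finish_job())"
```

```text
the job is handed in; nothing more can be done
None
```

I found the lock hole about 8 mm right of the hood's middle (as the robot faces it), pushed the pin in until its collar met the plate, left it standing upright, and handed the job in with no verdict returned; readings at the stereo stayed below about 3 N and I noticed no contact with anything else.

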